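Lock a chain tensioner for storage

ROBOT

A 7-joint arm with a two-finger parallel gripper is mounted at the origin on the work surface. World frame = base frame: x ahead of the robot, y to its left, z up, the work surface at z = 0. Lengths are in m, angles in degrees, forces in N, time in s.
With the tool pointing down it reaches from about 0.4 to 0.925 m from the base axis. Payload 4.1 kg.
Tool frame: the origin (TCP) lies on the centre line of the jaws, within the pads' length; the fingertips stand ctrl.tcp_to_tips ahead of it and the grasp point (between the pads) lies 5 mm behind it (ctrl.tcp_to_tips is the distance from the TCP to the fingertips, in m); z points along the fingers, y is the direction in which the jaws open and shut (so a half turn about z gives the same grasp; the last joint's range is limited). The gripper opens to 85 mm and grips with 20 to 120 N. Pads are 22 mm wide; open, the fingers measure 114 mm over their backs; the gripper's body (76 mm by 85 mm) begins 54 mm behind the grasp point. The pads swing forward as they close: fully open they stand 13 mm farther back than shut.
Start: joints at [70.932, 22.827, 2.584, 88.041, -1.071, 69.15, -2.905], TCP at [0.151, -0.632, 0.245] pointing down, gripper open.
Joint ranges: [-161.44, 161.44], [-28.35, 127.94], [-78.24, 83.42], [0, 140.83], [-78.03, 258.03], [13.02, 114.36], [-168.23, 168.23]. Speed limits (degrees/s): [147.25, 147.25, 180, 180, 180, 180, 180].

INTERFACE

Orientations are given as a 3x3 rotation matrix whose columns are the frame's x, y, z axes.
In Python, from cell import ctrl gives the robot as it stands. The module is installed in compiled form; this text tells all that it offers. Calls block until the motion is done:
- ctrl.movep(position, orientation): joint-space move of the TCP to a pose.
- ctrl.move_linear(position, rotation=None, rate=0.15, f_stop=None): straight line of the TCP; rotation=None keeps the orientation; rate is the mean speed in m/s. With f_stop (N) it stops when the force on the tool has changed by that much, and returns True; else False.
- ctrl.move_joints(angles): joint-space move.
- ctrl.move_gripper(opening, squeeze=None): finger opening in m; squeeze is the grip in N (None keeps the last); returns when the fingers have stopped.
- ctrl.pause(seconds).
- ctrl.ik(position, orientation): joint angles nearest the present ones, or None.
- ctrl.sense(): the state.
- ctrl.snapshot(name): name is "scene" or "top" or "wrist"; returns a dict with "pixels" (480x640x3 uint8, red, green, blue), "intrinsics" (3x3 intrinsics, pixels), "rvec" (rotation vector, rad) and "tvec" (3), from world to camera coordinates, as OpenCV has them. Camera axes: x right, y down, z forward; pixel columns grow to the right and rows downward; lengths in m; the calibration is good to about 2 mm. A picture is of the moment at which its call begins. There is no depth.
A pose or a line that the arm cannot do raises ctrl.PlanningError and nothing moves.
- ctrl.hand_in(): hands the job in, once; it reports no verdict.
Trained networks look in the newest picture that a camera, given by its name, has taken for a name from the list of things; names that differ only in an ending like _2 or _b are one class to them, and where a whole thing is asked for, a point or a joint stands for the part that bears it (a point fixed in the world has none). Each returns a list of dicts, best first, with "conf" (0 to 1); they miss things now and then, are a little off and sometimes report something else, mostly with a low value. They report only what shows in the picture. A call takes as long as a camera call.
- ctrl.cut_out(camera, label): "pixels" (480x640 bool, what is visible of it) and "position" ([row, column] in pixels, amid what is visible of it).
The state is a dict: "time": time; "qpos": joint angles; "dq": joint speeds; "effort": joint torques, N m; "eef_pos": TCP position; "orientation": TCP orientation; "contact_force": force on the tool from outside, world axes, zero at the start; "torque": the same for the moment, N m; "opening": finger opening in m.
Only numpy, scipy, OpenCV 4.12 (cv2) and the standard library are available. Lean on these libraries where they do the work, as an engineer would, in place of code of your own. Each camera call takes 0.05 s, during which the arm holds its last target.

TASK

Lock the spring chain tensioner on the bench for storage: push its plunger fully home into the housing and, while holding it down, slide the keeper fully home by its bow so that its nose traps the plunger; then let go, so that the keeper alone holds the plunger in. Go gently, never bearing on any part of the tensioner with more than about 25 N, and leave the other parts lying around it where they are.

Things in the scene. Friction and masses are not known exactly. Their poses are not given: they have to be found in the camera images.
- tensioner: spring chain tensioner, fixed: a 66 x 150 mm cast aluminium housing (150 mm along its own y) with a flat top 50 mm above the bench, screwed to a dark 130 x 200 x 10 mm steel base plate. Origin: centre of the base plate's underside, on the bench; z up; y is the direction in which the keeper is slid to lock. Low guide rails along both long edges of the housing reach 59 mm above the bench. It stands anywhere in front of the robot, turned any way round
- plunger_top (a point): middle of the flat top face (30 mm along the tensioner's x, 60 mm along its y) of the steel plunger that stands out of the housing. The point is 76 mm above the bench with the plunger out and 62 mm with it fully home, always at x = 0, y = 0 of the tensioner. At the plunger's -y end, 13.5 mm below this face, a ledge 18 mm long sticks out: the keeper's nose goes over that ledge
- plunger (a joint): how far the plunger is pushed down, in m: 0 fully out, 0.014 fully home on a hard stop. Its spring resists with about 3 N when out, rising to about 8.5 N at home, and drives it straight back out when let go. The keeper's nose passes over the ledge only from 0.0125 on; with the nose over the ledge the freed plunger rises to rest under the nose at about 0.012
- keeper_bow (a point): middle of the cross bar of the keeper's upright bow: dark steel bar 48 mm long along the tensioner's x, 8 mm thick along its y, 10 mm high, its middle 85 mm above the bench, on two 5 mm posts with 38 mm of free width between them. The bar crosses over the plunger, at tensioner y = 8 mm + the keeper's joint value; its underside is 80 mm above the bench. Pushing the bar along +y slides the keeper
- keeper (a joint): how far the keeper is slid, in m: 0 fully back (unlocked), 0.016 fully home (locked) against a hard stop. The keeper is a flat frame lying on the housing around the plunger, in guides, with a cross nose at its -y end and the upright bow in its middle. It starts between 0 and 0.003. It slides with about 2 N of friction and stays where it is left; with the plunger out its nose runs against the side of the ledge at about 0.004
- sprocket: bystander: steel chain wheel lying flat, 88 mm across, 24 mm high; origin under its centre
- bearing: bystander: steel bearing ring lying flat, 52 mm across, 15 mm high; origin under its centre
- spanner: bystander: steel spanner lying flat along its own x; origin under its middle
- carton: bystander: cardboard box 70 x 100 x 45 mm; origin under its centre
- shaft: bystander: steel shaft 200 mm long with two 44 mm collars, lying along its own x; origin under its middle
- bolt: bystander: bolt standing on its 17 mm head on the tensioner's base plate, 30 mm high; origin under its head

How it is judged (in metres and radians):
On the way, in this order (a step that is already met when the one before it is completed fails the run):
1. the plunger is pushed home (past 12.5 mm of its 14 mm) (value of joint plunger above 0.0125 m), for 0.1 s.
2. the keeper is slid home over the plunger's ledge (value of joint keeper above 0.014 m and value of joint plunger above 0.0115 m), for 0.1 s.
At the end, for the whole second after the job is handed in: the keeper is slid at least 14 mm of its 16 mm, the plunger is held in by it at 11.5 mm or more of its 14 mm and is at rest, and nothing touches them (all of step 2 and not (velocity of joint plunger above 0.005 m/s) and not (velocity of joint plunger below -0.005 m/s)).
It fails at once if the robot bears on the tensioner, its plunger or its keeper with more than 25 N (contact force between any of the fingers, the arm and tensioner above 25 N).
It fails at once if one of the parts lying around is moved by more than 30 mm (distance of any of sprocket, bearing, spanner, carton, shaft, bolt from where it was at the start of the episode above 0.03 m).
It also fails if it takes over 51 s, if anything falls off the work surface, if the arm or the gripper's body presses on something with over 40 N, if the wrist force passes 120 N, or if a joint passes its speed limit or range.

## Working session

There is one attempt and no reset: what is moved stays moved. The work goes in short steps, each a Python script; the robot and the scene stay as the last script left them, time stands still between calls to the robot, and variables do not carry over. Pictures are saved under pics/ and viewed, and the job is handed in when it is done.

```bash
mkdir -p pics; cat > h.py <<'E'
import numpy as np, cv2
from cell import ctrl
def snap(c,name):
    s=ctrl.snapshot(c); cv2.imwrite(f'pics/{name}.png',cv2.cvtColor(s['pixels'],cv2.COLOR_RGB2BGR)); return s
def ray(s,px,z):
    K=np.array(s['intrinsics']);R=cv2.Rodrigues(np.array(s['rvec'],float))[0];t=np.array(s['tvec'],float).ravel()
    d=R.T@np.linalg.solve(K,[px[1],px[0],1.]);c=-R.T@t   # px=(row,col)
    return c+d*(z-c[2])/d[2]
def proj(s,p):
    return cv2.projectPoints(np.array(p,float).reshape(-1,3),np.array(s['rvec'],float),np.array(s['tvec'],float),np.array(s['intrinsics'],float),None)[0].reshape(-1,2)
E
python3 - <<'E'
from h import *
for c in ['scene','top','wrist']:
    s=snap(c,c+'0')
    for l,z in [('tensioner',.05),('plunger_top',.076),('keeper_bow',.09),('keeper',.055),('bolt',.03),('sprocket',.02),('shaft',.03),('carton',.04)]:
        for d in ctrl.cut_out(c,l)[:1]:
            print(c,l,round(d['conf'],2),np.round(d['position']),d['pixels'].sum(),ray(s,d['position'],z).round(3))
s=ctrl.sense();print(s['time'],s['eef_pos'],s['orientation'],ctrl.tcp_to_tips,s['contact_force'])
E
```

```text
scene tensioner 0.8 [312. 362.] 8515 [0.638 0.163 0.05 ]
scene plunger_top 0.65 [282. 365.] 907 [0.608 0.148 0.076]
scene keeper 0.66 [291. 385.] 1180 [0.586 0.169 0.055]
scene bolt 0.61 [315. 403.] 183 [0.589 0.201 0.03 ]
scene sprocket 0.66 [292. 457.] 1927 [0.488 0.24  0.02 ]
scene shaft 0.6 [393. 384.] 4371 [0.717 0.247 0.03 ]
scene carton 0.91 [228. 367.] 2128 [0.442 0.047 0.04 ]
top tensioner 0.76 [238. 286.] 6603 [0.578 0.129 0.05 ]
top plunger_top 0.87 [230. 278.] 635 [0.591 0.14  0.076]
top keeper_bow 0.89 [238. 284.] 790 [0.574 0.128 0.09 ]
top keeper 0.94 [223. 281.] 722 [0.606 0.136 0.055]
top bolt 0.37 [240. 250.] 73 [0.579 0.199 0.03 ]
top sprocket 0.69 [295. 232.] 1646 [0.475 0.237 0.02 ]
top shaft 0.69 [173. 226.] 1606 [0.711 0.244 0.03 ]
top carton 0.64 [235. 281.] 774 [0.585 0.139 0.04 ]
1.35 [ 0.15063645 -0.63232316  0.24529973] [[ 9.72779488e-01  2.31732751e-01  8.38006092e-07]
 [ 2.31732751e-01 -9.72779487e-01 -3.61682270e-05]
 [-7.56616762e-06  3.53779028e-05 -9.99999999e-01]] 0.014 [ 0.35105557 -0.58614    -0.12238715]
```

```bash
python3 - <<'E'
import cv2
a=cv2.imread('pics/top0.png')[130:340,160:400];cv2.imwrite('pics/topc.png',cv2.resize(a,None,fx=2.8,fy=2.8,interpolation=cv2.INTER_CUBIC))
a=cv2.imread('pics/scene0.png')[200:430,250:520];cv2.imwrite('pics/scenec.png',cv2.resize(a,None,fx=2.5,fy=2.5,interpolation=cv2.INTER_CUBIC))
E
```

```text
(no output)
```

View pics/topc.png

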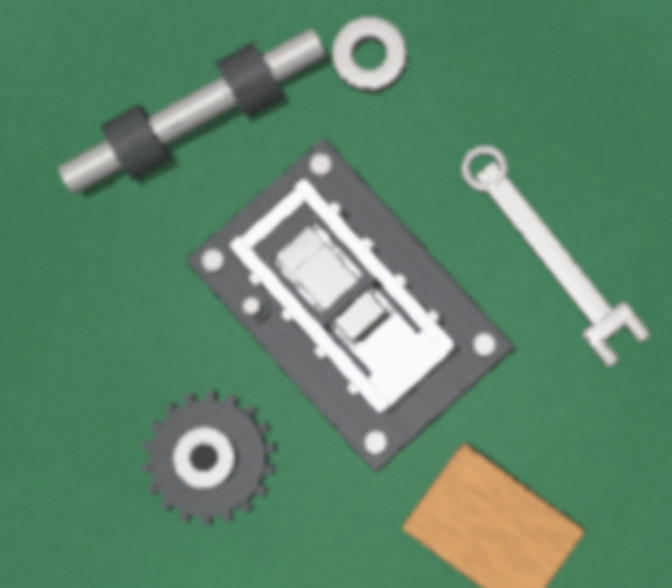

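View pics/scenec.png

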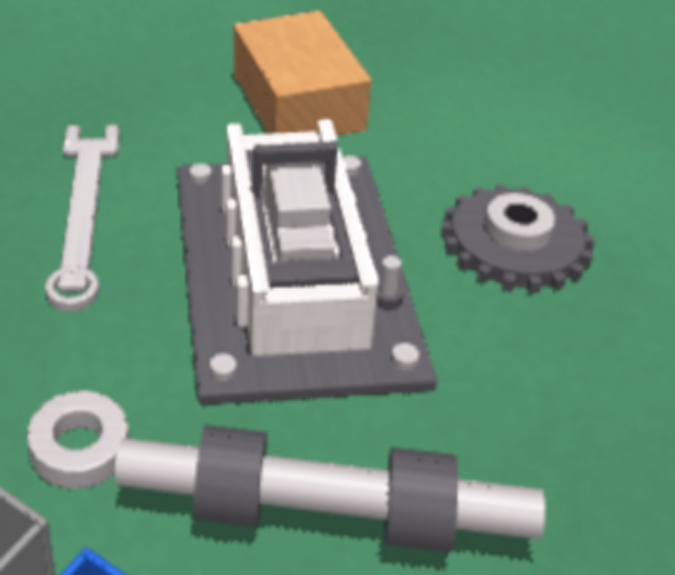

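The top view shows the ledge end of the plunger towards the shaft (crop 300,245) and the bow bar at (355,300). So tensioner +y points to the carton. Next I'll fit the base plate for a coarse pose, then take a wrist close-up.

```bash
python3 - <<'E'
from h import *
s=ctrl.snapshot('top')
C=[ray(s,(130+y/2.8,160+x/2.8),.01)[:2] for x,y in [(323,142),(513,347),(377,470),(190,262)]]
C=np.array(C);print(C.round(4),C.mean(0).round(4),[np.linalg.norm(C[i]-C[(i+1)%4]).round(4) for i in range(4)])
v=(C[1]-C[0])+(C[2]-C[3]);yaw=np.arctan2(v[1],v[0]);print('y-dir deg',np.degrees(yaw))
yd=np.array([np.cos(yaw),np.sin(yaw),0]);c=C.mean(0)
cur=ctrl.sense()['orientation'];print(cur[:,0] if hasattr(cur,'shape') else cur)
z=np.array([0,0,-1.])
for sg in (1,-1):
    x=sg*yd;R=np.column_stack([x,np.cross(z,x),z]);print(sg,ctrl.ik([*c,.25],R),ctrl.ik([*c,.08],R))
E
```

```text
[[0.6966 0.1509]
 [0.5484 0.022 ]
 [0.4665 0.1178]
 [0.6145 0.2452]] [0.5815 0.134 ] [np.float64(0.1964), np.float64(0.126), np.float64(0.1952), np.float64(0.1251)]
y-dir deg -139.11947504378443
[ 9.72783640e-01  2.31715321e-01 -1.65736871e-06]
1 [ 30.52083488  29.50180013 -66.15180406  94.04162307  27.80352055
  74.93274972  90.52266138] [ 29.23408578  44.15175925 -66.33009959 103.26859449  45.17123039
  64.09640367  77.81235586]
-1 [ 24.85500816  25.30274133 -56.15789539  94.16144505  21.86987389
  72.36212604 -84.63589709] [ 22.60566042  37.50343006 -54.36376161 103.4156937   35.66907241
  58.05558735 -95.20587383]
```

```bash
python3 - <<'E'
from h import *
yaw=np.radians(-139.12);yd=np.array([np.cos(yaw),np.sin(yaw),0]);z=np.array([0,0,-1.])
x=-yd;R=np.column_stack([x,np.cross(z,x),z])
ctrl.movep([.5815,.134,.27],R)
print(ctrl.sense()['qpos'],ctrl.sense()['time'])
s=snap('wrist','w1'); Rc=cv2.Rodrigues(np.array(s['rvec'],float))[0]; print('cam',-Rc.T@np.array(s['tvec']).ravel())
for l,zz in [('tensioner',.05),('plunger_top',.076),('keeper_bow',.09),('keeper',.055)]:
    for d in ctrl.cut_out('wrist',l)[:1]:
        print(l,round(d['conf'],2),np.round(d['position']),d['pixels'].sum(),ray(s,d['position'],zz).round(4))
E
```

```text
[ 25.23832875  24.38707249 -56.51128037  92.64564834  20.97116678
  74.38884274 -83.89234715] 4.4833
cam [0.64073869 0.18408666 0.39722821]
tensioner 0.77 [186. 321.] 20168 [0.5975 0.1476 0.05  ]
plunger_top 0.6 [192. 317.] 2252 [0.5943 0.1503 0.076 ]
keeper_bow 0.72 [188. 338.] 2893 [0.6115 0.1398 0.09  ]
keeper 0.89 [188. 336.] 2609 [0.6062 0.1361 0.055 ]
```

View pics/w1.png

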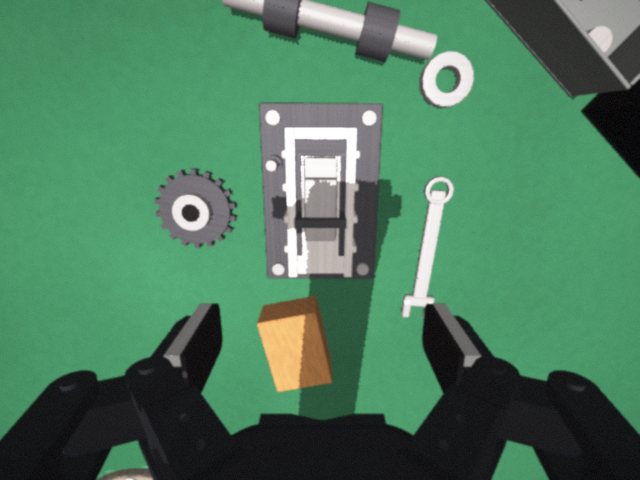

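The wrist view shows the tensioner upright: plate corners (260,103), (382,103), (375,277) and (268,277), ledge at (320,167) and bow bar at (320,222). I'll zoom in and fit the pose.

```bash
cat > fit.py <<'E'
from h import *
from scipy.optimize import least_squares
s=ctrl.snapshot('wrist')
px=np.array([[260,103],[382,103],[375,277],[268,277]],float)
g=cv2.cvtColor(s['pixels'],cv2.COLOR_RGB2GRAY)
def model(p,pts):
    c,sn=np.cos(p[2]),np.sin(p[2]) # p[2]: direction of tensioner y
    yd=np.array([c,sn]);xd=np.array([sn,-c]); pts=np.array(pts,float)
    return np.column_stack([p[:2]+pts[:,:1]*xd+pts[:,1:2]*yd,pts[:,2]])
L=[[ .065,-.1,.01],[-.065,-.1,.01],[-.065,.1,.01],[.065,.1,.01]]
f=lambda p:(proj(s,model(p,L))-px).ravel()
r=least_squares(f,[.5815,.134,np.radians(-139.1)])
p=r.x;print(p[:2].round(4),np.degrees(p[2]).round(2),r.fun.round(1))
np.save('pose.npy',p)
im=cv2.cvtColor(s['pixels'],cv2.COLOR_RGB2BGR)[80:300,220:420];k=3
im=cv2.resize(im,None,fx=k,fy=k,interpolation=cv2.INTER_CUBIC)[:600]
def dr(pts,col):
    q=((proj(s,model(p,pts))-[220,80]+.5)*k).astype(int);cv2.polylines(im,[q.reshape(-1,1,2)],True,col,1)
dr(L,(0,0,255))
dr([[a*.015,b*.03,.076] for a,b in [(1,1),(1,-1),(-1,-1),(-1,1)]],(0,255,0))
for q in(0,.003): dr([[a*.024,.008+q+b*.004,.09] for a,b in [(1,1),(1,-1),(-1,-1),(-1,1)]],(255,0,255*(q>0)))
dr([[a*.033,b*.075,.05] for a,b in [(1,1),(1,-1),(-1,-1),(-1,1)]],(0,255,255))
cv2.imwrite('pics/fit.png',im)
E
python3 fit.py
```

```text
[0.5832 0.1362] -139.08 [-1.7 -1.1  1.8 -1.4  0.1  1.8 -0.2  1.9]
```

View pics/fit.png

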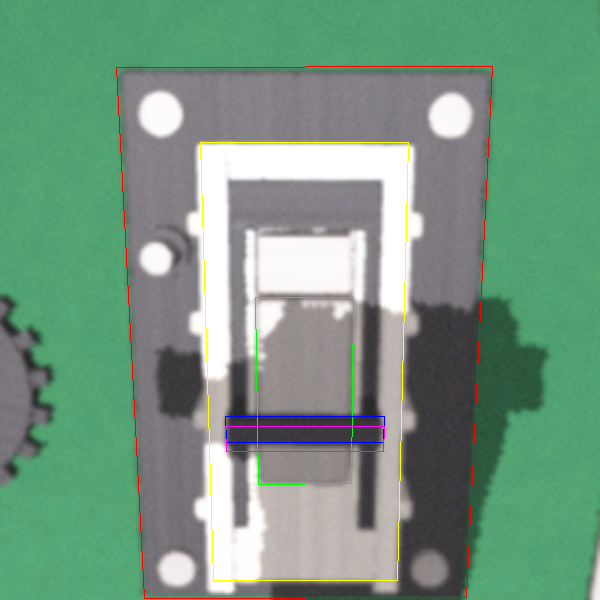

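The model overlays the picture well: plunger and bow line up, with the keeper at about 1–2 mm. Now I'll close the gripper, come down on the plunger on the -y side of the bar, and feel for contact.

```bash
cat >> h.py <<'E'
def tw(x,y,z):
    p=np.load('pose.npy');c,s=np.cos(p[2]),np.sin(p[2])
    return np.array([p[0]+x*s+y*c,p[1]-x*c+y*s,z])
def toolR():
    p=np.load('pose.npy');yd=np.array([np.cos(p[2]),np.sin(p[2]),0]);z=np.array([0,0,-1.]);x=-yd
    return np.column_stack([x,np.cross(z,x),z])
def st(msg=''):
    s=ctrl.sense();p=np.load('pose.npy');d=np.array(s['eef_pos'])-tw(0,0,0)
    yd=tw(0,1,0)-tw(0,0,0);xd=tw(1,0,0)-tw(0,0,0);F=np.array(s['contact_force'])
    print(msg,'t%.2f'%s['time'],'x,y,tipz mm',(1e3*np.array([d@xd,d@yd,d[2]-ctrl.tcp_to_tips])).round(2),'F',np.array([F@xd,F@yd,F[2]]).round(2),'op',round(s['opening'],4))
T=ctrl.tcp_to_tips
E
python3 - <<'E'
from h import *
ctrl.move_gripper(0.0); st('closed')
R=toolR()
ctrl.movep(tw(0,-.012,.12+T),R); st()
ctrl.move_linear(tw(0,-.012,.084+T),R,rate=.06); ctrl.pause(.3); st('above')
print(ctrl.move_linear(tw(0,-.012,.070+T),rate=.01,f_stop=2.0)); st('touch')
s=snap('wrist','w2'); s=snap('scene','s2')
a=cv2.imread('pics/s2.png')[150:400,250:500];cv2.imwrite('pics/s2c.png',cv2.resize(a,None,fx=2.4,fy=2.4,interpolation=cv2.INTER_CUBIC))
E
```

```text
closed t5.55 x,y,tipz mm [ -0.57   2.71 256.  ] F [ 1.7   0.85 -0.27] op 0.0003
 t6.16 x,y,tipz mm [  0.   -12.97 121.05] F [0.24 0.15 0.13] op -0.0003
above t7.21 x,y,tipz mm [-8.000e-02 -1.216e+01  8.429e+01] F [ 0.45 -0.56  0.99] op 0.0001
True
touch t8.07 x,y,tipz mm [ 4.000e-02 -1.197e+01  7.546e+01] F [ 0.52 -0.13  3.14] op -0.0003
```

View pics/w2.png

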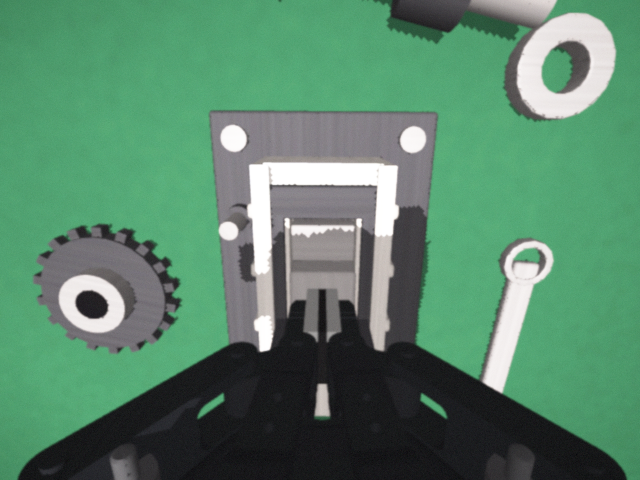

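View pics/s2c.png

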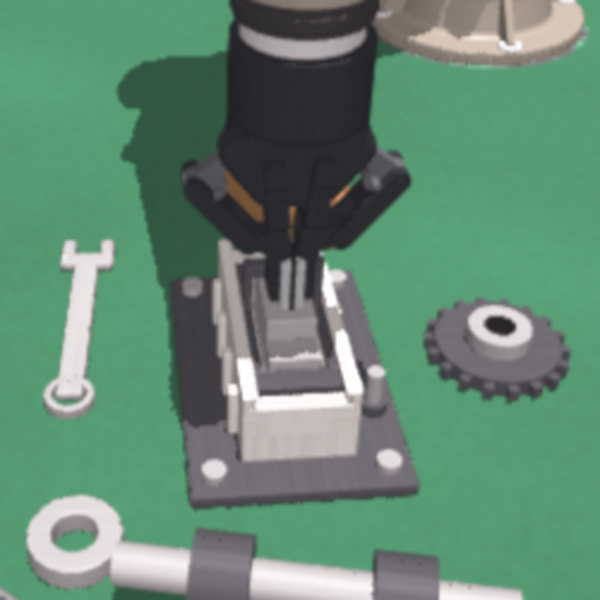

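Contact came at 75.5 mm, which agrees with the expected 76 mm, and the fingers stand on the plunger behind the bow. Now I'll press home.

```bash
python3 - <<'E'
from h import *
for z in (.070,.066,.064,.063,.0622):
    r=ctrl.move_linear(tw(0,-.012,z+T),rate=.01,f_stop=9.0); ctrl.pause(.15); st(f'{z} {r}')
    if ctrl.sense()['contact_force'][2]>13: break
E
```

```text
0.07 False t8.97 x,y,tipz mm [-4.000e-02 -1.199e+01  7.008e+01] F [-0.76 -0.01  6.02] op 0.0004
0.066 False t9.68 x,y,tipz mm [  0.   -12.    66.31] F [0.14 0.54 5.65] op 0.0002
0.064 False t10.18 x,y,tipz mm [  0.   -12.    64.44] F [0.21 0.15 7.21] op -0.0001
0.063 False t10.57 x,y,tipz mm [ -0.   -11.98  63.49] F [-0.1   1.54  7.93] op -0.0003
0.0622 False t10.97 x,y,tipz mm [-1.000e-02 -1.200e+01  6.275e+01] F [0.43 1.47 7.67] op -0.0001
```

```bash
python3 - <<'E'
from h import *
for z in (.0616,.0611):
    r=ctrl.move_linear(tw(0,-.012,z+T),rate=.01,f_stop=6.0); ctrl.pause(.2); st(f'{z} {r}')
    F=ctrl.sense()['contact_force'][2]
    if r or F>12: break
zc=z
# slide in short steps
for y in np.arange(-.010,.0131,.002):
    r=ctrl.move_linear(tw(0,y,zc+T),rate=.012,f_stop=7.0); st(f'y{y*1e3:.0f} {r}')
    f=np.linalg.norm(ctrl.sense()['contact_force'])
    if r or f>17: break
E
```

```text
0.0616 False t11.43 x,y,tipz mm [ 2.000e-02 -1.202e+01  6.219e+01] F [0.55 1.92 8.35] op -0.0001
0.0611 False t11.88 x,y,tipz mm [ -0.   -12.    62.08] F [ 1.21  2.05 10.51] op -0.0001
y-10 False t12.19 x,y,tipz mm [ -0.   -11.91  62.46] F [ 0.34 -1.44  7.11] op -0.0001
y-8 False t12.51 x,y,tipz mm [ 1.000e-02 -1.177e+01  6.311e+01] F [ 0.63 -4.71  7.76] op 0.0001
y-6 False t12.82 x,y,tipz mm [ 4.000e-02 -1.056e+01  6.339e+01] F [ 0.54 -5.02  8.04] op -0.0
y-4 False t13.14 x,y,tipz mm [ 0.08 -8.69 63.42] F [-0.61 -5.46  8.03] op 0.0003
y-2 False t13.46 x,y,tipz mm [ 5.000e-02 -6.690e+00  6.345e+01] F [-0.18 -4.84  8.38] op -0.0002
y0 False t13.78 x,y,tipz mm [ 0.12 -5.09 63.51] F [ 0.47 -7.28  7.55] op 0.0
y2 False t14.09 x,y,tipz mm [ 0.13 -3.63 63.62] F [ 0.26 -7.46  6.67] op 0.0002
y4 False t14.41 x,y,tipz mm [ 0.14 -1.65 63.63] F [-0.37 -6.99  7.17] op 0.0002
y6 False t14.72 x,y,tipz mm [ 0.17  0.34 63.62] F [-0.13 -7.85  7.9 ] op -0.0004
y8 False t15.04 x,y,tipz mm [ 0.18  2.28 63.64] F [-0.97 -7.1   6.7 ] op 0.0002
y10 False t15.36 x,y,tipz mm [ 0.22  4.27 63.63] F [-0.34 -6.98  7.09] op 0.0001
y12 False t15.68 x,y,tipz mm [ 0.2   6.27 63.63] F [ 0.47 -7.84  7.28] op 0.0001
```

The sideways force stepped from 5 to 7 N at tool y ≈ -5.5 mm as the bar was picked up, and it has stayed smooth since. So the keeper is sliding, at about 13 mm so far. I'll add a little downforce and go on to the stop.

```bash
python3 - <<'E'
from h import *
r=ctrl.move_linear(tw(0,.012,.0605+T),rate=.01,f_stop=6.0); ctrl.pause(.1); st(f'{r}')
for y in np.arange(.013,.022,.001):
    r=ctrl.move_linear(tw(0,y,.0605+T),rate=.01,f_stop=6.0); st(f'y{y*1e3:.0f} {r}')
    F=ctrl.sense()['contact_force']
    if r or np.hypot(F[0],F[1])>12 or np.linalg.norm(F)>18: break
snap('scene','s3');s=snap('top','t3');snap('wrist','w3')
a=cv2.imread('pics/s3.png')[150:400,250:500];a=cv2.resize(a,None,fx=2.4,fy=2.4,interpolation=cv2.INTER_CUBIC);cv2.imwrite('pics/s3c.png',a)
E
```

```text
False t16.02 x,y,tipz mm [ 0.21  6.28 63.13] F [-0.17 -6.13  7.71] op -0.0002
y13 False t16.27 x,y,tipz mm [ 0.2   7.01 63.16] F [ 0.65 -6.44  7.65] op -0.0001
y14 False t16.52 x,y,tipz mm [ 0.2   7.98 63.19] F [-0.6  -7.76  7.94] op -0.0001
y15 False t16.77 x,y,tipz mm [ 0.21  8.99 63.16] F [-0.12 -6.71  6.8 ] op -0.0002
y16 False t17.02 x,y,tipz mm [ 0.23  9.93 63.18] F [ 0.54 -7.63  8.05] op -0.0002
y17 False t17.27 x,y,tipz mm [ 0.21  9.99 63.25] F [-0.36 -8.9   5.28] op 0.0002
y18 False t17.52 x,y,tipz mm [ 0.23 10.02 63.3 ] F [ -0.81 -12.99   3.27] op -0.0002
```

View pics/s3c.png

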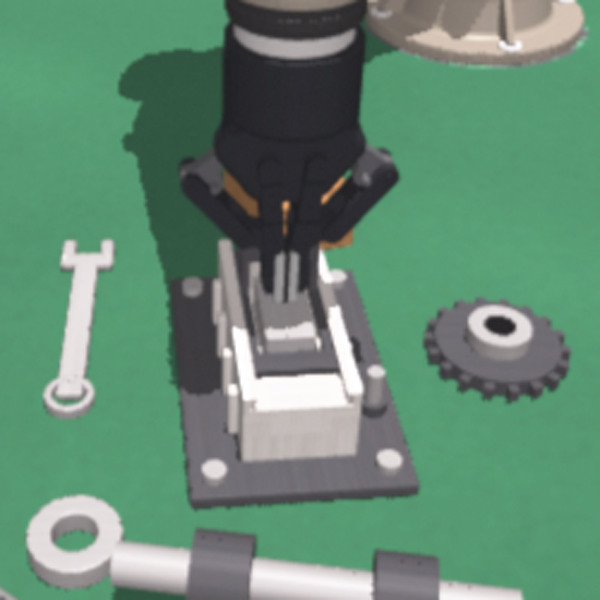

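View pics/w3.png

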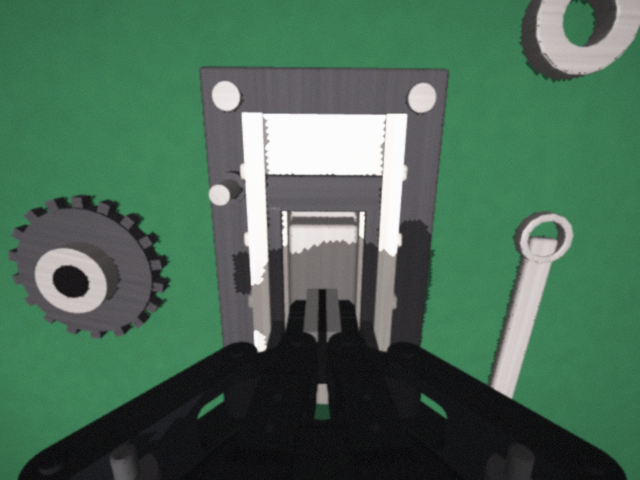

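The keeper hit its hard stop at tool y = 10.0 mm, and in the wrist view the nose (rows 175–208) now lies over the ledge. I'll unload sideways, lift off gently, and look.

```bash
python3 - <<'E'
from h import *
ctrl.move_linear(tw(0,.007,.0605+T),rate=.015); ctrl.pause(.1); st('unload')
ctrl.move_linear(tw(0,.006,.0605+T),rate=.01); st('unload')
ctrl.move_linear(tw(0,.006,.066+T),rate=.01); ctrl.pause(.1); st('up')
ctrl.move_linear(tw(0,.006,.10+T),rate=.05); ctrl.move_linear(tw(0,.0,.256+T),rate=.12); ctrl.pause(.2);st('clear')
exec(open('fit.py').read().split("px=np")[0])
src=open('fit.py').read(); src=src[src.index('def model'):src.index('L=[[')]; exec(src)
p=np.load('pose.npy');s=snap('wrist','w4');k=3
im=cv2.resize(cv2.cvtColor(s['pixels'],cv2.COLOR_RGB2BGR)[80:280,220:420],None,fx=k,fy=k,interpolation=cv2.INTER_CUBIC)
def dr(pts,col):
    q=((proj(s,model(p,pts))-[220,80]+.5)*k).astype(int);cv2.polylines(im,[q.reshape(-1,1,2)],True,col,1)
S=[(1,1),(1,-1),(-1,-1),(-1,1)]
dr([[a*.015,b*.03,.064] for a,b in S],(0,255,0))
dr([[a*.024,.024+b*.004,.09] for a,b in S],(255,0,255))
cv2.imwrite('pics/fit4.png',im)
E
```

```text
unload t18.66 x,y,tipz mm [ 0.19  9.44 61.99] F [ 2.41  8.85 20.66] op -0.0
unload t18.91 x,y,tipz mm [ 0.2   9.41 61.97] F [ 2.57 11.62 23.04] op 0.0002
up t19.71 x,y,tipz mm [ 0.11  6.1  65.64] F [-0.4   0.38 -0.27] op 0.0001
clear t22.19 x,y,tipz mm [7.0000e-02 2.6000e-01 2.5546e+02] F [-0.07 -0.22 -0.12] op -0.0001
```

View pics/fit4.png

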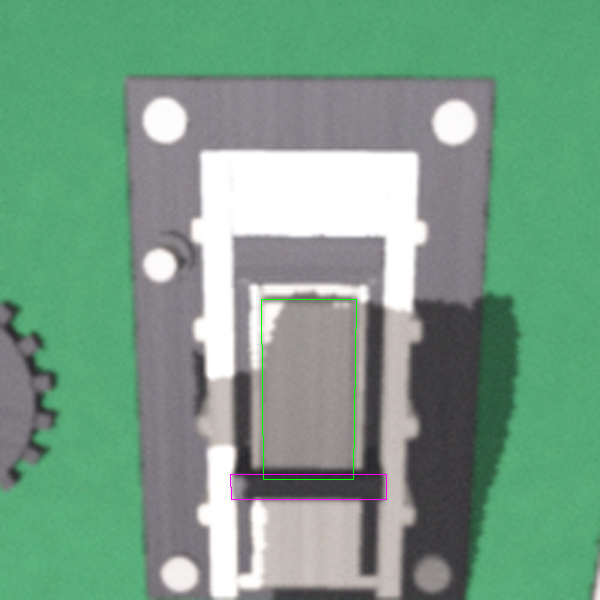

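The overlay agrees with the keeper at its stop: the bar lies within about 1 mm of the predicted 24 mm, the nose covers the ledge, and the plunger face matches 64 mm height. Nothing touches it and the other parts look unmoved, so I'm handing in.

```bash
python3 - <<'E'
from h import *
ctrl.hand_in(); st('handed in')
E
```

```text
the job is handed in; nothing more can be done
the job is handed in; nothing more can be done
```

The tensioner is locked and the job is handed in, but I may have gone over the 25 N limit for a moment, which would fail the run.

**What I did:** I pressed the plunger to its stop with the closed fingers (tip at 62.1 mm, against 62 mm expected). Holding it there, I pushed the bow along +y until the keeper met its hard stop. Then I eased off and lifted clear at about 22 s.

**Last checks:**
- **Keeper:** in the wrist picture the bow lies within about 1 mm of its fully home position, and the nose covers the ledge.
- **Plunger:** the top face fits a height of 64 mm, so it rests under the nose. I judged this from one picture and did not measure its travel directly.
- **Contact and other parts:** nothing touches the tensioner. The sprocket and bolt are where they were; the other parts are outside that last picture, but I never went near them.

**Check that disagreed:** while easing off sideways I kept the downward push commanded. When friction reversed, the load built up to about 23 N down and 12 N sideways. That is about 26 N in total at the wrist, where the readings scatter by about 1 N. It is right at or slightly over the limit, and I can't rule out that it counted. Easing the downward push before moving sideways would have avoided it. Before that, the readings I took stayed under about 14 N.

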